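# Fetch the bur tray out of the drying rack with the spatula and stow it in its case

### The arm

A 6-joint arm with a two-finger parallel gripper is mounted at the origin on the work surface. World frame = base frame: x ahead of the robot, y to its left, z up, the work surface at z = 0. Lengths are in mm, angles in degrees, forces in N, time in s.
With the tool pointing down it reaches from about 350 to 850 mm from the base axis. Payload 8.1 kg.
Tool frame: the origin (TCP) lies midway between the tips of the shut fingers; the grasp point (between the pads) lies 19 mm behind it; z points along the fingers, y is the line along which they close (so a half turn about z gives the same grasp; the last joint's range is limited). The gripper opens to 85 mm and grips with 20 to 120 N. Pads are 22 mm wide; open, the fingers measure 114 mm over their backs; the gripper's body (76 mm by 85 mm) begins 54 mm behind the grasp point. The pads swing forward as they close: fully open they stand 13 mm farther back than shut.
Start: joints at [-70.382, 7.471, 85.268, -0, 87.261, -4.893], TCP at [248.942, -545.924, 231.292] pointing down, gripper open.
Joint ranges: [-169.43, 169.43], [-51.17, 129.36], [1.28, 143.12], [-76.62, 256.62], [0, 156.53], [-152.29, 152.29]. Speed limits (degrees/s): [136.94, 136.94, 159.86, 180, 180, 180].

### API

Orientations are given as [roll, pitch, yaw] about the fixed x, y, z axes, in that order (R = Rz(yaw) Ry(pitch) Rx(roll)).
In Python, from bench import sensors, optics, r gives the robot as it stands.
- The arm moves only by the tool apply_moves, never from a script. Its argument "targets" is a list of rows, each a list of 7 numbers: the shift along the tool's x, y, z in mm, then the turn, a rotation vector about the tool's x, y, z in rad, then the closure, from 0 (fully open) to 1 (shut). In form: [[x, y, z, wx, wy, wz, claw], ...]. A call has 1 to 20 rows; each row shifts and turns the commanded pose from where the row before left it, along the tool's axes as they then stand; what a row does not reach is not made up. A row lasts 1/8 s, in which the tool goes at most 62.5 mm and 10.7 degrees, less where a joint would pass 70% of its speed; a pose out of reach is approached as far as the arm can. A call is refused whole if a number of a shift passes 62.5 or a number of a turn 0.188, either way. A call with a gripper value outside its range is refused whole. The fingers move at their own pace and stop on an object; "force" is the grip in N (left out, the last holds). Time passes only in rows, so rows that do not move let the fingers close. It gives the time, the measured TCP pose, the force, the opening and the grip force at its end, in the units of the state.
- sensors.sense(): the state, without advancing time (a new reading comes with each control period).
- optics.snapshot(name): name is "scene" or "top" or "wrist"; returns the picture (400x640x3 uint8, red, green, blue); there is no depth.
- optics.get_calibration(name): a dict with "camera_matrix" (3x3 intrinsics, pixels), "pose" (4x4, takes a point from camera to world coordinates). Camera axes: x right, y down, z forward; pixel columns grow to the right and rows downward; lengths in mm; the calibration is good to about 2 mm. A picture is of the moment at which its call begins: read the wrist's pose just before it. get_calibration takes no time and is no camera call; for the wrist camera it gives the pose at the moment of the call.
- r.hand_in(): hands the job in; it is judged then, once.
The state is a dict: "time": time; "joint_pos": joint angles; "qd": joint speeds; "joint_efforts": joint torques, N m; "tool_pos": TCP position; "tcp_rot": TCP orientation; "ft_force": force on the tool from outside, world axes, zero at the start; "wrist_torque": the same for the moment, N m; "finger_gap": finger opening in mm; "grip_force": force on a finger pad.
Only numpy, scipy, OpenCV 4.12 (cv2) and the standard library are available. Lean on these libraries where they do the work, as an engineer would, in place of code of your own. Each camera call takes 0.05 s, during which the arm holds its last target. There are 200 camera calls.

### The job

Slide the spatula under the bur tray that stands beneath the low wire drying rack, lift it and carry it out on the spatula, and set it down wholly on the grey mat, drawing the spatula clear. Lay the spatula flat on the bench, right side up, then take the tray by its upright grip and put it flat on the floor of the empty, open black case. Do not tip or drop the tray, and leave the other things on the bench where they are.

Things in the scene. Friction and masses are not known exactly. Their poses are not given: they have to be found in the camera images.
- tray: Square dark steel bur tray, 110 x 110 mm. Origin: centre of its underside, z up. Two runners along x (6 wide, 9 high, at y = +-49 mm) carry a 3 mm plate, leaving a gap under it 9 mm high, 92 mm wide, open at both x ends. Central upright grip 44 mm along x, 12 mm thick in y, from 12 to 46 mm above the origin. Rows of thin burs, tops at 24 mm, at x = +-36 and +-45 mm.
- spatula: Cranked spatula lying flat. Origin: on its underside plane, below the middle of the handle; x points to the blade's tip, z up. Black handle x -50 to 50 mm, 16 mm wide, 10 to 34 mm above the underside, with a heel at its rear end down to it. Steel blade 60 mm wide, 3 mm thick, on the underside plane from x = 70 to 185 mm; thin neck between.
- spatula_tip (a point): Middle of the front edge of the spatula's blade, 1.5 mm above the underside.
- rack: Low wire drying rack, fixed, 160 (x) x 240 (y) mm, 94 mm high. Origin: centre of its footprint on the bench. Its -x side faces the robot; both x ends are open, legs and foot strips only along the sides (inner edges y = +-108 mm). Roof wires x -75 to 75 mm, clear height below 82 mm. The tray stands on the bench beneath it, x axes roughly parallel.
- mat: Grey square mat, 170 x 170 mm, 3 mm thick, fixed to the bench. Origin: centre of its underside.
- case: Open black plastic case, fixed, 144 x 144 mm outside, 136 x 136 mm inside, 45 mm high, walls and floor 4 mm. Origin: centre of its underside; x and y along its walls.
- case_in (a point): Centre of the case's inner floor (its upper face), axes along the walls.
- handpiece: Bystander: slightly bent silver dental handpiece, 150 mm long, lying on the bench. Leave alone.
- cartridge: Bystander: small upright steel turbine cartridge, 24 mm across, 22 mm high. Leave alone.
- driver: Bystander: screwdriver with grey handle, 150 mm long. Leave alone.
- jar: Bystander: small amber jar, 56 mm across, 60 mm high. Leave alone.
Mind the look-alikes: they are no part of the job. Leave any orange or purple look-alike of the tray alone.

How it is judged:
By the outcome, as a careful person would: the job done as asked, in the order asked, and still so for the second after the job is handed in, with the robot touching nothing.
It also fails if it takes over 72 s, if anything falls off the work surface, if the arm or the gripper's body presses on something with over 40 N, if the wrist force passes 120 N, or if a joint passes its speed limit or range.

## Working session

There is one attempt and no reset: what is moved stays moved. The work goes in short steps, Python scripts to look and compute and a tool call to move; the robot and the scene stay as the last step left them, time stands still between calls to the robot, and variables do not carry over. Pictures are saved under pics/ and viewed, at most 10 in all, crops included, and the job is handed in when it is done.

Besides the shell and the picture viewer there is one more tool, called after "Request:" as name(argument=value, ...) on one line, values as JSON. apply_moves: Moves the arm, as the interface text tells. Its arguments: {"type":"object","properties":{"targets":{"type":"array"},"force":{"type":"number"}},"required":["targets"]}

```bash
mkdir -p pics; python3 - <<'E'
from bench import sensors, optics, r
import cv2,numpy as np
for n in ["scene","top"]:
    c=optics.get_calibration(n);print(n,np.round(c["camera_matrix"],1).tolist(),np.round(c["pose"],3).tolist())
    cv2.imwrite(f"pics/{n}0.png",optics.snapshot(n)[:,:,::-1])
print(sensors.sense())
E
```

```text
scene [[392.7, 0.0, 314.8], [0.0, 392.7, 203.4], [0.0, 0.0, 1.0]] [[0.835, 0.327, -0.442, 994.084], [0.55, -0.498, 0.67, -859.953], [-0.001, -0.803, -0.596, 812.365], [0.0, 0.0, 0.0, 1.0]]
top [[399.8, 0.0, 312.7], [0.0, 399.8, 200.0], [0.0, 0.0, 1.0]] [[-0.007, -0.997, 0.072, 344.607], [-1.0, 0.009, 0.028, -0.748], [-0.029, -0.072, -0.997, 1061.495], [0.0, 0.0, 0.0, 1.0]]
{'time': 0.1, 'joint_pos': array([-7.03812337e+01,  7.51052437e+00,  8.53225896e+01, -1.34411375e-05,
        8.72615912e+01, -4.89328733e+00]), 'qd': array([-0.07461108, -0.07362683, -0.08781356, -0.06013903, -0.03763779,
        0.02603642]), 'joint_efforts': array([ 2.32460865e-03, -5.70951390e+01, -5.01941049e+01, -2.23282509e-04,
        8.09754798e-03, -1.47869364e-04]), 'tool_pos': array([ 248.78397651, -545.45353631,  230.35631956]), 'tcp_rot': array([-1.79905639e+02, -8.06499587e-03,  2.45120476e+01]), 'ft_force': array([-0.31819386,  0.14166395, -0.85529074]), 'wrist_torque': array([ 0.01391259, -0.05260421, -0.06528158]), 'grip_force': 0.0, 'finger_gap': 85.20659299414145}
```

View pics/top0.png

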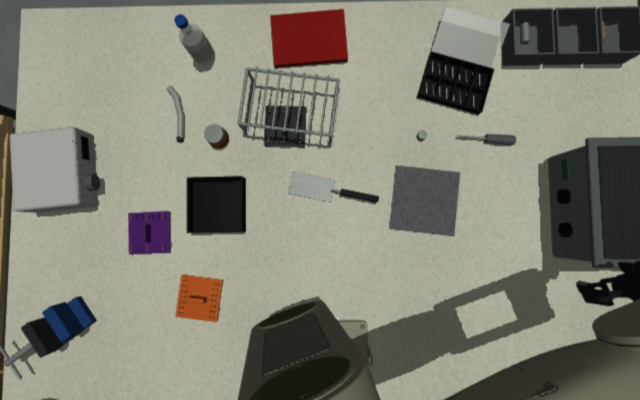

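View pics/scene0.png

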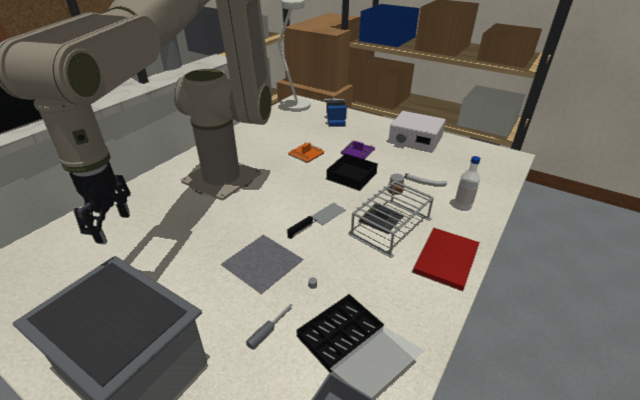

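Candidates for the tray are the dark one under the rack (top 285,125), the purple one (150,232) and the orange one (200,298). By the description the dark steel one under the rack is the target. Spatula is at (333,187), mat at (425,200), case at (216,205).

```bash
cat > h.py <<'E'
import numpy as np,cv2
from bench import sensors,optics,r
def ray(c,u,v,z):
    K,P=c["camera_matrix"],c["pose"]
    d=P[:3,:3]@np.linalg.solve(K,[u,v,1.]);o=P[:3,3]
    return (o+d*(z-o[2])/d[2])[:2]
def rect(c,mask,roi,z,name):
    x0,y0,x1,y1=roi
    m=np.zeros(mask.shape,np.uint8);m[y0:y1,x0:x1]=mask[y0:y1,x0:x1]
    cs,_=cv2.findContours(m,cv2.RETR_EXTERNAL,cv2.CHAIN_APPROX_NONE)
    k=max(cs,key=cv2.contourArea)[:,0,:]
    w=np.array([ray(c,u,v,z) for u,v in k]).astype(np.float32)
    (cx,cy),s,a=cv2.minAreaRect(w)
    print(name,"c",round(cx,1),round(cy,1),"size",np.round(s,1),"ang",round(a,1),"px",k.min(0),k.max(0));return w
E
python3 - <<'E'
from h import *
im=cv2.imread("pics/top0.png").astype(int);c=optics.get_calibration("top")
mx=im.max(2);mn=im.min(2)
g=((mx<60)*255).astype(np.uint8)
rect(c,g,(180,170,250,240),45,"case rim")
rect(c,((mx<140)*255).astype(np.uint8),(385,160,465,240),3,"mat")
rect(c,g,(335,180,385,210),34,"handle")
b=((im[:,:,0]>im[:,:,2]-2)&(mx>150))*255
rect(c,b.astype(np.uint8),(280,165,336,205),3,"blade")
rect(c,g,(262,100,310,150),12,"tray")
cv2.imwrite("pics/crop1.png",cv2.resize(cv2.imread("pics/top0.png")[60:215,230:390],None,fx=5,fy=3.85*1.3/1.3*1.0,interpolation=cv2.INTER_CUBIC)[:600])
for n,u,v in [("FL",239,122),("FR",328,145),("BL",250,69),("BR",338,82)]:
    print(n,[np.round(ray(c,u,v,z),0).tolist() for z in (0,91)])
E
```

```text
case rim c 409.2 276.7 size [142.6 150.6] ang 0.3 px [187 177] [245 232]
mat c 418.2 -264.9 size [172.1 173.7] ang 82.9 px [389 165] [459 236]
handle c 429.0 -90.3 size [98.  17.2] ang 78.1 px [340 190] [378 202]
blade c 457.5 32.1 size [109.8  54.6] ang 78.1 px [290 173] [333 200]
tray c 587.5 103.8 size [107.9  44. ] ang 86.1 px [264 129] [304 147]
FL [[636.0, 228.0], [611.0, 208.0]]
FR [[569.0, -13.0], [550.0, -12.0]]
BL [[783.0, 199.0], [745.0, 181.0]]
BR [[742.0, -42.0], [708.0, -38.0]]
```

View pics/crop1.png

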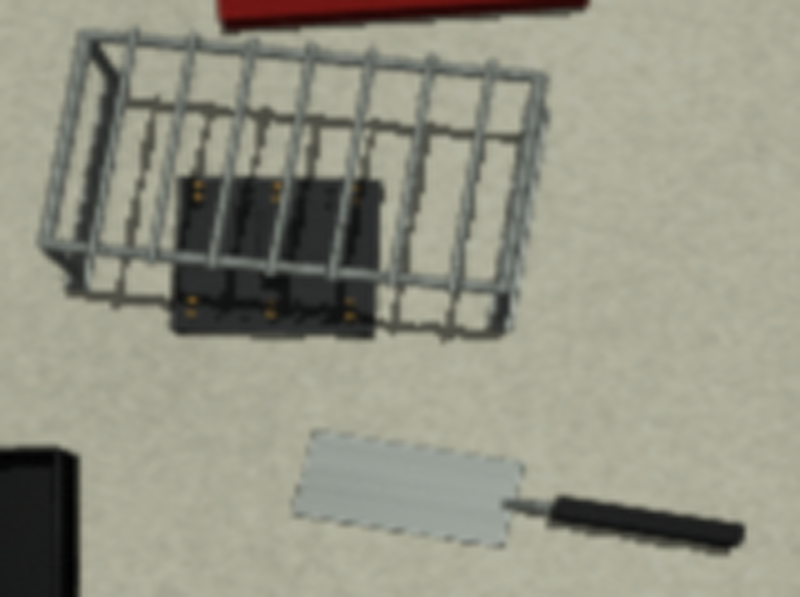

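Crop: the dark tray stands half out from under the front roof wire, with corners at crop (180,178), (382,180), (375,335), (172,332). Rack and spatula are clearly seen; the choice of the tray is confirmed.

```bash
python3 - <<'E'
from h import *
c=optics.get_calibration("top")
f=lambda p,z:ray(c,230+p[0]/5,60+p[1]/3.85,z)
t=np.array([f(p,12) for p in [(178,178),(383,180),(376,335),(171,332)]])
print("tray",t.round(1).tolist(),t.mean(0),np.linalg.norm(np.roll(t,1,0)-t,axis=1))
d=t[0]+t[1]-t[2]-t[3];e=t[0]+t[3]-t[1]-t[2];print(np.degrees(np.arctan2(d[1],d[0])),np.degrees(np.arctan2(-e[0],e[1])))
k=np.array([f(p,90) for p in [(85,33),(545,75),(507,288),(45,245)]])
print("rack",k.round(1).tolist(),k.mean(0),np.linalg.norm(np.roll(k,1,0)-k,axis=1))
d=k[0]+k[1]-k[2]-k[3];e=k[0]+k[3]-k[1]-k[2];print(np.degrees(np.arctan2(d[1],d[0])),np.degrees(np.arctan2(-e[0],e[1])))
# case floor-level check: outer rim corners by eye-free: inner floor
print("spat",ray(c,333.5,0,3))
E
```

```text
tray [[674.5, 153.7], [671.3, 43.4], [562.2, 47.8], [565.7, 157.2]] [618.39719081 100.51218835] [108.86198535 110.31379742 109.23249368 109.53725195]
-2.0847118683425347 -1.7402975959530003
rack [[747.1, 189.2], [714.9, -40.9], [575.6, -20.6], [606.9, 208.5]] [661.11760525  84.02882573] [141.49095267 232.33822541 140.78567209 231.19401676]
-8.062772110158567 -7.8693229391488755
spat [972.40760895 -32.02019513]
```

Request:
apply_moves(targets=[[0,0,0,0,0,-0.187,0.3],[0,0,0,0,0,-0.187,0.3],[0,0,0,0,0,-0.187,0.3],[0,0,0,0,0,-0.187,0.3],[0,0,0,0,0,-0.187,0.3],[39,6,11,0,0,0,0.3],[39,6,11,0,0,0,0.3],[39,6,11,0,0,0,0.3],[39,6,11,0,0,0,0.3],[39,6,11,0,0,0,0.3],[39,6,11,0,0,0,0.3],[39,6,11,0,0,0,0.3],[39,6,11,0,0,0,0.3],[39,6,11,0,0,0,0.3],[39,6,11,0,0,0,0.3],[39,6,11,0,0,0,0.3],[39,6,11,0,0,0,0.3],[35,11,8,0,0,0,0.3],[0,0,0,0,0,0,0.3]])

```text
time: 2.48
tool_pos: [433.8, -68.8, 90.3]
tcp_rot: [-179.9, -0.0, 78.3]
ft_force: [0.1, -0.4, 0.0]
finger_gap: 59.5
grip_force: 0.0
```

```bash
python3 - <<'E'
from h import *
c=optics.get_calibration("wrist");im=optics.snapshot("wrist")[:,:,::-1]
print(np.round(c["pose"],2).tolist(),np.round(c["camera_matrix"],0).tolist())
cv2.imwrite("pics/w1.png",im)
E
```

```text
[[0.98, -0.19, -0.06, 450.63], [-0.2, -0.94, -0.28, 2.37], [-0.0, 0.29, -0.96, 232.23], [0.0, 0.0, 0.0, 1.0]] [[311.0, 0.0, 318.0], [0.0, 311.0, 199.0], [0.0, 0.0, 1.0]]
```

View pics/w1.png

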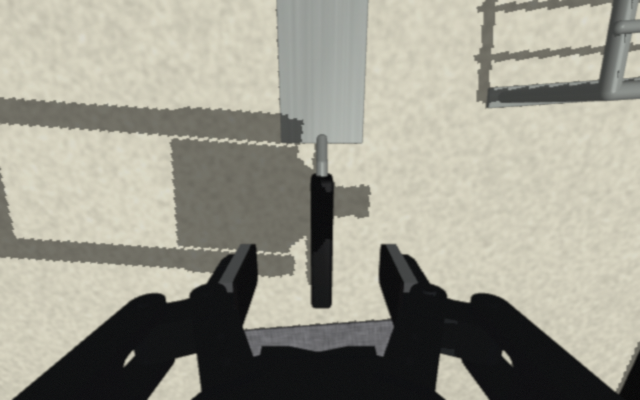

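The wrist view shows the handle centred between the fingers (front end (321,177), rear end (321,305), pads at u 253 and 383), blade edges at u 279–366.

```bash
python3 - <<'E'
from h import *
c=optics.get_calibration("wrist");s=sensors.sense();print(s["tool_pos"],s["tcp_rot"])
a=ray(c,321.5,178,34);b=ray(c,321.5,306,34);print(a,b,np.linalg.norm(a-b),np.degrees(np.arctan2(*(a-b)[::-1])),(a+b)/2)
l=ray(c,282,143,3);q=ray(c,363,143,3);print("blade rear",l,q,(l+q)/2,np.linalg.norm(l-q))
E
```

```text
[433.6230537  -69.9704882   90.64842096] [-1.79910050e+02  3.60696470e-03  7.82297524e+01]
[443.31944866 -43.36492142] [ 423.74170974 -138.73047451] 97.3543865397122 78.39884570925881 [433.5305792  -91.04769797]
blade rear [419.17641231 -18.76113413] [477.19360993 -30.86694349] [448.18501112 -24.81403881] 59.2667346790268
```

Request:
apply_moves(targets=[[0,2.5,15,0,0,0,0.3],[0,0,20,0,0,0,0.3],[0,0,20,0,0,0,0.3],[0,0,15,0,0,0,0.3],[0,0,9,0,0,0,0.3],[0,0,5,0,0,0,0.3],[0,0,0,0,0,0,0.3],[0,0,0,0,0,0,1],[0,0,0,0,0,0,1],[0,0,0,0,0,0,1],[0,0,0,0,0,0,1],[0,0,0,0,0,0,1],[0,0,0,0,0,0,1],[0,0,0,0,0,0,1]], force=110)

```text
time: 4.28
tool_pos: [437.1, -71.6, 8.1]
tcp_rot: [179.9, 0.0, 78.1]
ft_force: [-0.5, 0.3, 6.5]
finger_gap: 14.3
grip_force: 108.3
```

Request:
apply_moves(targets=[[0,0,-6,0,0,0,1],[0,0,-10,0,0,0,1],[0,0,-8,0,0,0,1],[15,-16.5,0,0,0,0,1],[15,-16.5,0,0,0,0,1],[15,-16.5,0,0,0,0,1],[14.5,-17,0,0,0,0,1],[0,0,0,0,0,0.1,1],[0,0,0,0,0,0.162,1],[0,0,0,0,0,0.162,1],[0,0,0,0,0,0.162,1],[0,0,0,0,0,0.162,1],[0,0,0,0,0,0.162,1],[0,0,0,0,0,0.162,1],[0,0,0,0,0,0.162,1],[0,0,0,0,0,0.162,1],[0,0,0,0,0,0,1]])

```text
time: 6.4
tool_pos: [383.8, 0.5, 31.7]
tcp_rot: [180.0, -0.0, -1.8]
ft_force: [-0.1, -0.5, -1.2]
finger_gap: 14.2
grip_force: 107.6
```

Request:
apply_moves(targets=[[-0.6,-12,0,0,0,0,1],[-0.6,-18,0,0,0,0,1],[-0.6,-18,0,0,0,0,1],[-0.6,-18,0,0,0,0,1],[-0.6,-18,0,0,0,0,1],[-0.6,-14,0,0,0,0,1],[0,-10,0,0,0,0,1],[0,0,0,0,0,0,1],[0,0,0,0,0,0,1]])

```text
time: 7.52
tool_pos: [383.6, 108.3, 31.2]
tcp_rot: [180.0, 0.0, -1.9]
ft_force: [0.6, -0.0, -3.1]
finger_gap: 13.9
grip_force: 107.6
```

```bash
python3 - <<'E'
from h import *
s=sensors.sense();print(s["tool_pos"],s["tcp_rot"],s["joint_pos"],s["ft_force"],s["wrist_torque"])
c=optics.get_calibration("wrist");w=optics.snapshot("wrist")[:,:,::-1]
t=optics.snapshot("top")[:,:,::-1]; sc=optics.snapshot("scene")[:,:,::-1]
cv2.imwrite("pics/w2.png",np.vstack([w[0:260,:640],cv2.resize(sc[150:270,280:480],(640,384)) [:340]]))
E
```

```text
[383.59880838 108.3380182   31.22191861] [ 1.79984254e+02  1.24489584e-02 -1.87907912e+00] [ 8.40333731e+00 -1.33425964e+01  1.27325039e+02 -1.45234872e-02
  6.60326183e+01  1.00288316e+02] [ 0.64985306 -0.01438546 -3.14767823] [-0.04826111  0.04393345 -0.00476143]
```

View pics/w2.png

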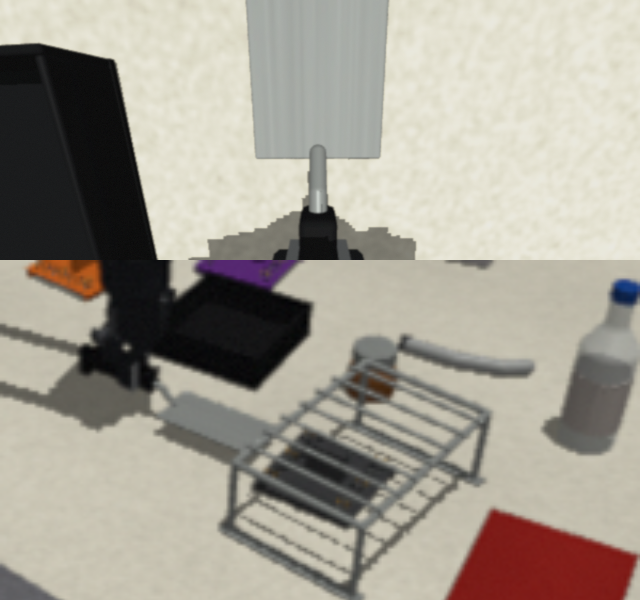

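The wrist view shows the blade (u 247–388) dead ahead and not twisted; the scene inset shows the blade lined up with the tray's open end, gripper clear of the case.

Request:
apply_moves(targets=[[0,0,8,0,0,0,1],[0,0,6,0,0,0,1],[0,0,4,0,0,0,1],[0,0,2.5,0,0,0,1],[0,0,0,0,0,0,1],[0,0,0,0,0,0,1]])

```text
time: 8.43
tool_pos: [383.8, 108.6, 11.0]
tcp_rot: [-180.0, -0.0, -1.9]
ft_force: [0.0, -0.0, -1.3]
finger_gap: 14.0
grip_force: 107.6
```

```bash
python3 - <<'E'
from h import *
w=optics.snapshot("wrist")[:,:,::-1]
sc=optics.snapshot("scene")[:,:,::-1]
cv2.imwrite("pics/w3.png",cv2.resize(sc[170:250,310:430],(800,533),interpolation=cv2.INTER_CUBIC))
s=sensors.sense();print(s["tool_pos"],s["ft_force"],s["wrist_torque"])
E
```

```text
[383.88054982 108.63332796  11.01970737] [ 0.6069858  -0.78110605 -2.33981166] [ 0.03507472  0.0346111  -0.05177726]
```

View pics/w3.png

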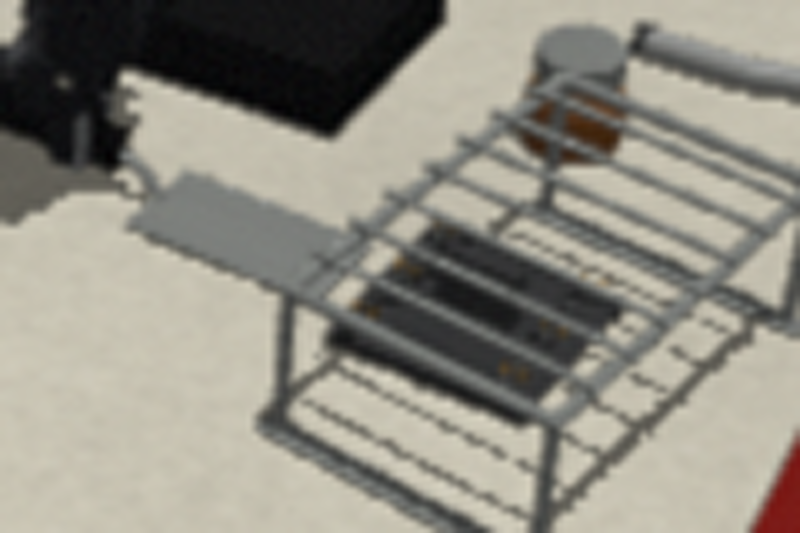

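The blade (crop 130–340, 170–290) lies level just above the bench, in line with the tray's open end. Inserting.

Request:
apply_moves(targets=[[5,0,0,0,0,0,1],[7,0,0,0,0,0,1],[7,0,0,0,0,0,1],[7,0,0,0,0,0,1],[7,0,0,0,0,0,1],[7,0,0,0,0,0,1]])

```text
time: 9.28
tool_pos: [424.1, 107.2, 10.7]
tcp_rot: [180.0, 0.0, -1.9]
ft_force: [1.0, -0.1, -1.7]
finger_gap: 14.1
grip_force: 107.6
```

Request:
apply_moves(targets=[[8,0,0,0,0,0,1],[8,0,0,0,0,0,1],[8,0,0,0,0,0,1],[8,0,0,0,0,0,1],[8,0,0,0,0,0,1],[8,0,0,0,0,0,1],[8,0,0,0,0,0,1],[8,0,0,0,0,0,1],[8,0,0,0,0,0,1],[8,0,0,0,0,0,1],[0,0,0,0,0,0,1],[0,0,0,0,0,0,1]])

```text
time: 10.78
tool_pos: [503.3, 104.6, 10.6]
tcp_rot: [180.0, 0.0, -1.9]
ft_force: [0.4, 0.0, -1.7]
finger_gap: 14.0
grip_force: 107.6
```

```bash
python3 - <<'E'
from h import *
s=sensors.sense();print(s["tool_pos"],s["tcp_rot"],s["ft_force"],s["wrist_torque"])
w=optics.snapshot("wrist")[:,:,::-1];t=optics.snapshot("top")[:,:,::-1]
cv2.imwrite("pics/w4.png",np.vstack([w[:300],cv2.resize(t[70:170,230:390],(640,400),interpolation=cv2.INTER_CUBIC)[:300]]))
E
```

```text
[503.34565927 104.58342292  10.62716782] [ 1.79998072e+02  2.92574442e-02 -1.90436868e+00] [ 0.40215493  0.03952365 -1.71839121] [-0.03350063  0.07560854 -0.00568041]
```

View pics/w4.png

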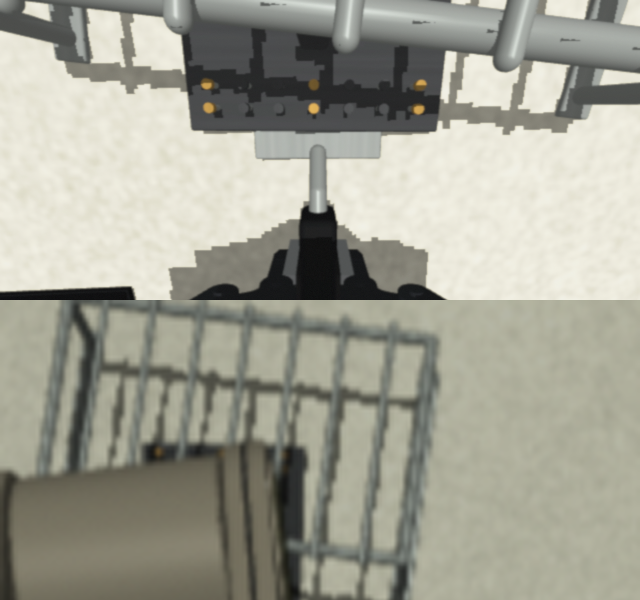

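The blade is centred under the tray (tray u 190–440, blade u 255–381), about 12 mm of it still showing, no contact force. Lifting slowly.

Request:
apply_moves(targets=[[0,0,-1.5,0,0,0,1],[0,0,-1.5,0,0,0,1],[0,0,-1.5,0,0,0,1],[0,0,-1.5,0,0,0,1],[0,0,-1.5,0,0,0,1],[0,0,-1.5,0,0,0,1],[0,0,-1.5,0,0,0,1],[0,0,-1.5,0,0,0,1],[0,0,-1.5,0,0,0,1],[0,0,-1.5,0,0,0,1],[0,0,0,0,0,0,1],[0,0,0,0,0,0,1]], force=120)

```text
time: 12.38
tool_pos: [503.6, 104.6, 25.8]
tcp_rot: [180.0, 0.0, -1.9]
ft_force: [-0.2, -0.2, -2.9]
finger_gap: 14.1
grip_force: 118.0
```

```bash
python3 - <<'E'
from h import *
s=sensors.sense();print(s["tool_pos"],s["tcp_rot"],s["ft_force"],s["wrist_torque"])
w=optics.snapshot("wrist")[:,:,::-1];t=optics.snapshot("scene")[:,:,::-1]
cv2.imwrite("pics/w5.png",np.vstack([w[:250],cv2.resize(t[170:250,310:430],(640,427),interpolation=cv2.INTER_CUBIC)[:350]]))
E
```

```text
[503.57394468 104.56617355  25.75426422] [ 1.79998248e+02  4.61859887e-03 -1.90496690e+00] [-0.18844455 -0.23920738 -2.86360745] [ 0.0029774   0.29869898 -0.01735484]
```

View pics/w5.png

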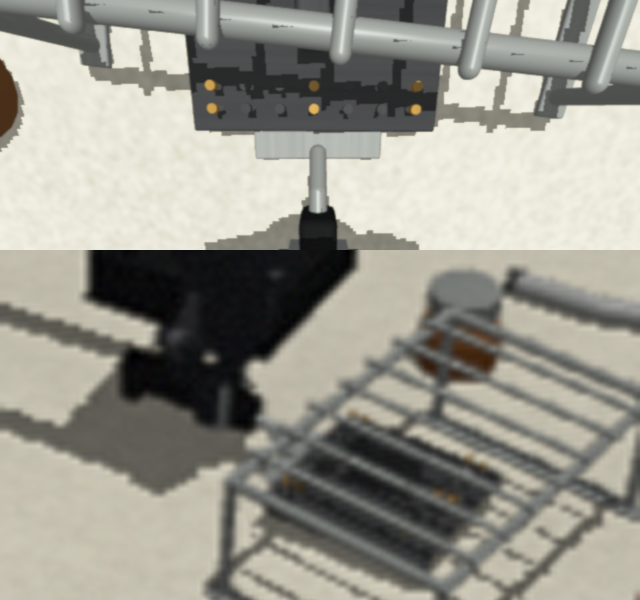

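The tray has risen level and moves with the blade (same place in the wrist view); torque matches a light load. Drawing it out.

Request:
apply_moves(targets=[[-2,0,0,0,0,0,1],[-4,0,0,0,0,0,1],[-6,0,0,0,0,0,1],[-8,0,0,0,0,0,1],[-8,0,0,0,0,0,1],[-8,0,0,0,0,0,1],[-8,0,0,0,0,0,1],[-8,0,0,0,0,0,1],[-8,0,0,0,0,0,1],[-8,0,0,0,0,0,1],[-8,0,0,0,0,0,1],[-8,0,0,0,0,0,1],[-8,0,0,0,0,0,1],[-8,0,0,0,0,0,1],[-7,0,0,0,0,0,1],[-5,0,0,0,0,0,1],[-3,0,0,0,0,0,1],[-1,0,0,0,0,0,1],[0,0,0,0,0,0,1]])

```text
time: 14.85
tool_pos: [387.8, 108.5, 25.9]
tcp_rot: [-180.0, -0.0, -1.9]
ft_force: [-0.3, -0.1, -3.9]
finger_gap: 14.0
grip_force: 118.0
```

Request:
apply_moves(targets=[[-0.5,2,-4,0,0,0,1],[-1,5,-8,0,0,0,1],[-1.5,9,-8,0,0,0,1],[-2,13,-8,0,0,0,1],[-2,16,-5,0,0,0,1],[-2,16,-2,0,0,0,1],[-1,16,0,0,0,0,1],[0,17,0,0,0,0,1],[0.5,17,0,0,0,0,1],[0.5,17,0,0,0,0,1],[0.5,17,0,0,0,0,1],[0.5,17,0,0,0,0,1],[0.5,17,0,0,0,0,1],[0.5,17,0,0,0,0,1],[0.5,16,0,0,0,0,1],[0.5,12,0,0,0,0,1],[0.5,8,0,0,0,0,1],[0.5,4,0,0,0,0,1],[0,2,0,0,0,0,1],[0,0,0,0,0,0,1]])

```text
time: 17.35
tool_pos: [374.7, -129.1, 60.7]
tcp_rot: [-180.0, 0.0, -1.9]
ft_force: [0.1, -0.2, -3.6]
finger_gap: 13.6
grip_force: 118.1
```

Request:
apply_moves(targets=[[0,0,0,0,0,-0.02,1],[0,0,0,0,0,-0.05,1],[0,0,0,0,0,-0.08,1],[0,0,0,0,0,-0.1,1],[0,0,0,0,0,-0.1,1],[0,0,0,0,0,-0.1,1],[0,0,0,0,0,-0.1,1],[0,0,0,0,0,-0.1,1],[0,0,0,0,0,-0.1,1],[0,0,0,0,0,-0.1,1],[0,0,0,0,0,-0.1,1],[0,0,0,0,0,-0.1,1],[0,0,0,0,0,-0.1,1],[0,0,0,0,0,-0.1,1],[0,0,0,0,0,-0.1,1],[0,0,0,0,0,-0.08,1],[0,0,0,0,0,-0.035,1],[0,0,0,0,0,-0.015,1],[0,0,0,0,0,0,1]])

```text
time: 19.73
tool_pos: [374.8, -129.2, 60.8]
tcp_rot: [180.0, 0.0, 82.9]
ft_force: [-0.2, 0.4, -3.0]
finger_gap: 13.8
grip_force: 118.1
```

```bash
python3 - <<'E'
from h import *
s=sensors.sense();print(s["tool_pos"],s["tcp_rot"],s["joint_pos"],s["ft_force"],s["wrist_torque"])
w=optics.snapshot("wrist")[:,:,::-1];t=optics.snapshot("scene")[:,:,::-1]
cv2.imwrite("pics/w6.png",np.vstack([cv2.resize(w,(480,300)),cv2.resize(t[130:330,180:500],(480,300))]))
E
```

```text
[ 374.82445411 -129.24097891   60.83452212] [1.79994063e+02 3.93957687e-03 8.28670236e+01] [-2.64424572e+01 -1.67662594e+01  1.26618894e+02 -1.86570966e-03
  7.01404600e+01 -1.93088473e+01] [-0.23240755  0.42268442 -2.9663037 ] [-0.27319324  0.0698177   0.00572752]
```

View pics/w6.png

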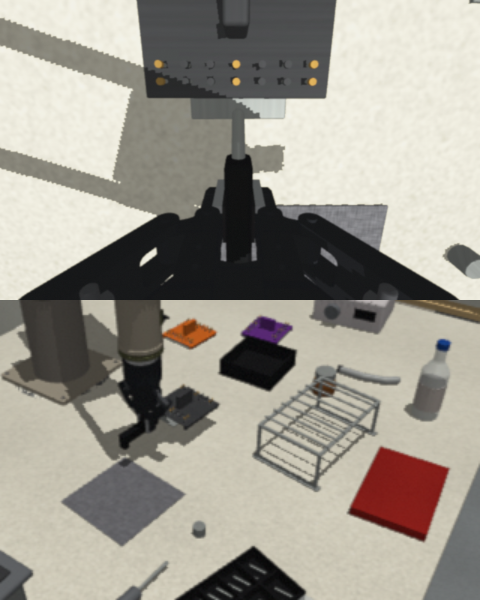

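The tray sits level and straight on the blade (wrist inset edge row 97, u 147–327), nothing else disturbed.

```bash
python3 - <<'E'
from h import *
c=optics.get_calibration("wrist");s=sensors.sense();p=s["tool_pos"][:2];y=np.radians(s["tcp_rot"][2])
ex=np.array([np.cos(y),np.sin(y)]);ey=np.array([np.sin(y),-np.cos(y)])
for u,v in [(197,129.5),(435,129.5),(254,157),(381,157)]:
    q=ray(c,u,v,58.7 if v<140 else 55.7)-p;print(q@ex,q@ey)
E
```

```text
62.81112984901379 -53.00708371779871
62.76360797896433 54.92418916305822
49.812169009912445 -28.519044157408217
49.784099352629 31.765828758847604
```

Request:
apply_moves(targets=[[-3,1,0,0,0,0,1],[-8,2,0,0,0,0,1],[-13,3,0,0,0,0,1],[-17,4.2,0,0,0,0,1],[-17,4.2,0,0,0,0,1],[-17,4.2,0,0,0,0,1],[-17,4.2,0,0,0,0,1],[-17,4.2,0,0,0,0,1],[-17,4.2,0,0,0,0,1],[-17,4.2,0,0,0,0,1],[-17,4.2,0,0,0,0,1],[-17,4.2,0,0,0,0,1],[-17,4.2,0,0,0,0,1],[-17,4.2,0,0,0,0,1],[-13,3,0,0,0,0,1],[-9,2.5,0,0,0,0,1],[-5,1.5,0,0,0,0,1],[-1,0.5,0,0,0,0,1],[0,0,0,0,0,0,1]])

```text
time: 22.2
tool_pos: [404.5, -373.5, 60.7]
tcp_rot: [-180.0, -0.0, 82.9]
ft_force: [0.7, 0.6, -3.1]
finger_gap: 13.7
grip_force: 118.1
```

```bash
python3 - <<'E'
from h import *
s=sensors.sense();print(s["tool_pos"],s["tcp_rot"],s["ft_force"],s["wrist_torque"])
c=optics.get_calibration("wrist");im=optics.snapshot("wrist")[:,:,::-1].copy();cv2.imwrite("pics/w7.png",im)
t=optics.snapshot("top")[:,:,::-1];cv2.imwrite("pics/t7.png",t)
# mat edges seen in wrist: bluish-grey mid brightness vs bench
hsv=cv2.cvtColor(im,cv2.COLOR_BGR2HSV)
for v in (20,60,100,140,170):print(v,[im[v,u].tolist() for u in range(40,640,60)])
E
```

```text
[ 404.46442564 -373.45549321   60.71317827] [-1.79990205e+02 -1.59391691e-02  8.29088865e+01] [ 0.70316803  0.63288263 -3.06405189] [-0.25289485 -0.00108453  0.00045037]
20 [[221, 235, 237], [123, 135, 137], [201, 220, 222], [77, 76, 75], [77, 76, 77], [79, 76, 77], [81, 79, 78], [123, 121, 120], [217, 230, 232], [219, 232, 234]]
60 [[219, 232, 234], [223, 236, 238], [117, 128, 131], [81, 78, 77], [81, 79, 78], [82, 81, 80], [83, 82, 81], [132, 129, 129], [211, 226, 229], [214, 229, 231]]
100 [[220, 234, 236], [220, 233, 236], [214, 229, 232], [42, 41, 40], [81, 80, 78], [81, 80, 79], [83, 83, 82], [224, 237, 239], [223, 236, 238], [215, 229, 232]]
140 [[217, 230, 233], [224, 237, 239], [222, 234, 237], [78, 76, 76], [92, 94, 92], [198, 205, 199], [143, 140, 139], [222, 235, 237], [221, 235, 237], [220, 234, 236]]
170 [[117, 128, 130], [219, 232, 234], [222, 235, 237], [64, 62, 63], [76, 75, 74], [136, 133, 133], [123, 120, 120], [228, 240, 242], [223, 236, 238], [206, 223, 226]]
```

```bash
python3 - <<'E'
from h import *
c=optics.get_calibration("wrist");s=sensors.sense();p=s["tool_pos"][:2];y=np.radians(s["tcp_rot"][2])
ex=np.array([np.cos(y),np.sin(y)]);ey=np.array([np.sin(y),-np.cos(y)])
im=cv2.GaussianBlur(cv2.imread("pics/w7.png"),(3,3),0)
f=lambda u,v:[round(float((ray(c,u,v,3)-p)@e),1) for e in (ex,ey)]
for v in (60,140,155,170,190):
    warm=(im[v,:,2].astype(int)-im[v,:,0])>6
    m=np.flatnonzero(~warm); print(v,m.min(),m.max(),f(m.min(),v),f(m.max(),v))
for u in (210,240,400,425):
    warm=(im[:,u,2].astype(int)-im[:,u,0])>6
    m=np.flatnonzero(~warm[:230]); print(u,m.min(),m.max(),f(u,m.max()))
E
```

```text
60 178 461 [99.1, -80.9] [99.1, 86.6]
140 187 451 [52.4, -81.2] [52.3, 86.3]
155 189 614 [42.8, -81.1] [42.7, 192.4]
170 191 610 [33.0, -80.9] [32.9, 192.5]
190 309 605 [19.5, -4.1] [19.4, 192.7]
210 0 182 [25.0, -69.3]
240 0 182 [25.0, -49.6]
400 0 181 [25.6, 56.0]
425 0 181 [25.6, 72.5]
```

Request:
apply_moves(targets=[[0,0,4,0,0,0,1],[0,0,7,0,0,0,1],[0,0,8,0,0,0,1],[0,0,8,0,0,0,1],[0,0,6,0,0,0,1],[0,0,4,0,0,0,1],[0,0,2,0,0,0,1],[0,0,1.5,0,0,0,1],[0,0,1.5,0,0,0,1],[0,0,1.5,0,0,0,1],[0,0,1.5,0,0,0,1],[0,0,1.5,0,0,0,1],[0,0,1.5,0,0,0,1],[0,0,0,0,0,0,1],[0,0,0,0,0,0,1]])

```text
time: 24.18
tool_pos: [404.5, -373.8, 12.8]
tcp_rot: [180.0, 0.0, 82.9]
ft_force: [0.0, 0.9, -1.6]
finger_gap: 13.9
grip_force: 118.2
```

Request:
apply_moves(targets=[[-2,0,0,0,0,0,1],[-4,0,0,0,0,0,1],[-5,0,0,0,0,0,1],[-5,0,0,0,0,0,1]])

```text
time: 24.68
tool_pos: [402.4, -390.2, 12.8]
tcp_rot: [180.0, 0.0, 82.9]
ft_force: [0.9, -0.1, -1.6]
finger_gap: 14.3
grip_force: 118.2
```

```bash
python3 - <<'E'
from h import *
s=sensors.sense();print(s["tool_pos"],s["ft_force"],s["wrist_torque"])
im=cv2.GaussianBlur(optics.snapshot("wrist")[:,:,::-1],(3,3),0).astype(int).max(2)
for u in (210,230,400,420): print(u,[v for v in range(60,200) if (im[v,u]>100)!=(im[v-1,u]>100)],im[100:200:8,u])
E
```

```text
[ 402.41807556 -390.15522789   12.81805337] [ 0.8738942  -0.11269825 -1.6458482 ] [-0.08864439  0.00414791 -0.05003627]
210 [61, 67, 173] [ 72  74  69  71  66  75  69  69  72  94 136 139 133]
230 [172] [ 79  74  68  71  72  81  72  67  73 104 140 139 133]
400 [94] [132 133 143 134 139 145 140 139 136 210 233 239 238]
420 [60, 70, 95] [146 141 150 133 126 136 132 119 137 210 234 232 240]
```

Request:
apply_moves(targets=[[-5,0,0,0,0,0,1],[-8,0,0,0,0,0,1],[-8,0,0,0,0,0,1],[-8,0,0,0,0,0,1],[-8,0,0,0,0,0,1],[-8,0,0,0,0,0,1],[-8,0,0,0,0,0,1],[-8,0,0,0,0,0,1],[-8,0,0,0,0,0,1],[-8,0,0,0,0,0,1],[-8,0,0,0,0,0,1],[-8,0,0,0,0,0,1],[-7,0,0,0,0,0,1],[0,0,0,0,0,0,1],[0,0,0,0,0,0,1]])

```text
time: 26.6
tool_pos: [390.1, -488.7, 12.7]
tcp_rot: [-180.0, -0.0, 82.9]
ft_force: [-0.4, -0.3, -2.0]
finger_gap: 13.9
grip_force: 118.3
```

```bash
python3 - <<'E'
from h import *
s=sensors.sense();print(s["tool_pos"],s["joint_pos"],s["ft_force"],s["wrist_torque"])
t=optics.snapshot("top")[:,:,::-1];cv2.imwrite("pics/t8.png",t)
c=optics.get_calibration("top")
m=((t.max(2)<87)*255).astype(np.uint8);m=cv2.morphologyEx(m,cv2.MORPH_CLOSE,np.ones((3,3)))
w=rect(c,m,(385,160,465,240),15,"tray")
d=((t.max(2)<140)*255).astype(np.uint8);rect(c,d,(385,160,465,240),3,"mat")
E
```

```text
[ 390.12408875 -488.69694312   12.69099818] [-5.61008739e+01  2.27320869e+01  9.12292327e+01  8.41424256e-03
  6.60553323e+01 -4.89984930e+01] [-0.38597604 -0.30133201 -1.98330418] [-0.02691856  0.05684347  0.0200723 ]
tray c 416.1 -262.8 size [163.8 160.5] ang 80.7 px [392 168] [454 233]
mat c 417.6 -266.0 size [174.5 171.6] ang 82.9 px [389 165] [459 235]
```

Request:
apply_moves(targets=[[0,0,-7,0,0,0,1],[0,-4,-8,0,0,0,1],[0,-12,0,0,0,0,1],[0,-20,0,0,0,0,1],[0,-24,0,0,0,0,1],[0,-24,0,0,0,0,1],[0,-24,0,0,0,0,1],[0,-20,0,0,0,0,1],[0,-12,0,0,0,0,1],[0,-5,0,0,0,0,1],[0,0,5,0,0,0,1],[0,0,6,0,0,0,1],[0,0,4,0,0,0,1],[0,0,2,0,0,0,1],[0,0,1,0,0,0,1],[0,0,0,0,0,0,1],[0,0,0,0,0,0,1]])

```text
time: 28.78
tool_pos: [246.3, -471.1, 10.0]
tcp_rot: [180.0, 0.0, 82.9]
ft_force: [0.4, 0.3, -1.8]
finger_gap: 14.0
grip_force: 118.3
```

Request:
apply_moves(targets=[[0,0,0.8,0,0,0,1],[0,0,0.7,0,0,0,1],[0,0,0.5,0,0,0,1],[0,0,0,0,0,0,1]])

```text
time: 29.28
tool_pos: [246.2, -471.0, 8.1]
tcp_rot: [-180.0, -0.0, 82.9]
ft_force: [-1.7, 1.8, 4.7]
finger_gap: 13.7
grip_force: 119.3
```

Request:
apply_moves(targets=[[0,0,0,0,0,0,0.9],[0,0,0,0,0,0,0.75],[0,0,0,0,0,0,0.5],[0,0,0,0,0,0,0.4],[0,0,0,0,0,0,0.4],[0,0,-6,0,0,0,0.4],[0,0,-15,0,0,0,0.4],[0,0,-25,0,0,0,0.4],[0,0,-30,0,0,0,0.4],[0,0,-30,0,0,0,0.4],[0,0,-20,0,0,0,0.4],[0,0,0,0,0,0,0.4]])

```text
time: 30.78
tool_pos: [246.9, -472.8, 137.0]
tcp_rot: [179.8, 0.3, 82.9]
ft_force: [0.5, -0.5, 0.0]
finger_gap: 51.2
grip_force: 0.0
```

```bash
python3 - <<'E'
from h import *
s=sensors.sense();print(s["tool_pos"],s["joint_pos"],s["ft_force"],s["finger_gap"])
w=optics.snapshot("wrist")[:,:,::-1];t=optics.snapshot("top")[:,:,::-1];c=optics.get_calibration("wrist")
print(np.round(c["pose"],3).tolist())
cv2.imwrite("pics/w9.png",w);cv2.imwrite("pics/t9.png",t)
cv2.imwrite("pics/v9.png",np.vstack([cv2.resize(w,(480,300)),cv2.resize(t[150:320,350:600],(480,300))]))
E
```

```text
[ 246.92919063 -472.75488356  137.01841409] [-6.79284379e+01  5.97156970e-01  1.02496429e+02 -1.83802431e-03
  7.65935169e+01 -6.08214216e+01] [ 0.4884486  -0.54507336  0.04464105] 51.152516045143145
[[0.992, -0.119, -0.035, 256.96], [-0.124, -0.951, -0.284, -398.617], [0.0, 0.286, -0.958, 275.78], [0.0, 0.0, 0.0, 1.0]]
```

View pics/v9.png

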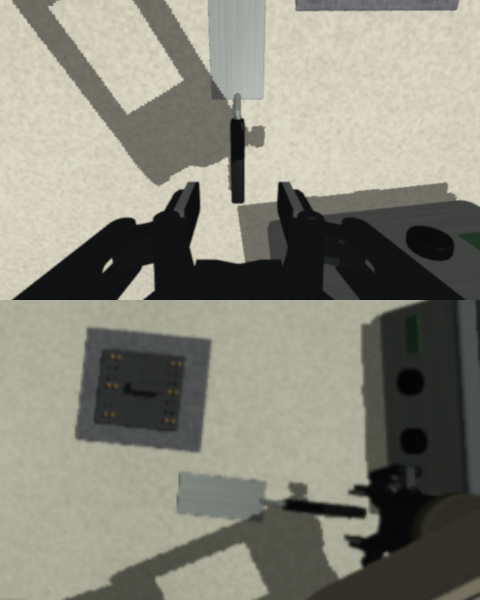

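Wrist view shows the spatula flat, right side up, blade on the bench and off the mat. The top inset shows the tray wholly on the mat, with corners at inset (102,50), (185,57), (178,130), (95,124).

```bash
python3 - <<'E'
from h import *
c=optics.get_calibration("top");f=lambda x,y,z:ray(c,350+x/1.92,150+y/1.765,z)
t=np.array([f(*p,15) for p in [(102,50),(186,57),(179,131),(95,124)]]);print(t.round(1).tolist(),t.mean(0),np.linalg.norm(np.roll(t,1,0)-t,axis=1))
im=cv2.imread("pics/t9.png");h=cv2.cvtColor(im,cv2.COLOR_BGR2HSV)
m=cv2.inRange(h,(8,110,70),(28,255,255));m[:170]=0;m[235:]=0;m[:,:392]=0;m[:,460:]=0
n,_,st,ce=cv2.connectedComponentsWithStats(m)
for a,q in zip(st[1:,4],ce[1:]):print(a,q.round(1),ray(c,*q,27).round(1))
s=sensors.sense();print(s["tool_pos"])
# case: dark inner/outer hull, no arm over it
w=rect(c,((im.max(2)<60)*255).astype(np.uint8),(180,170,250,240),45,"case@45")
rect(c,((im.max(2)<60)*255).astype(np.uint8),(180,170,250,240),0,"case@0")
E
```

```text
[[475.2, -208.6], [463.6, -321.8], [354.5, -309.0], [365.6, -196.6]] [ 414.75596394 -259.00323926] [110.23783659 113.77898698 109.82606308 112.96118861]
2 [408.  181.5] [ 465.3 -218.5]
2 [411.5 182. ] [ 464.  -227.5]
3 [439.7 185.3] [ 454.6 -299.4]
2 [443.  185.5] [ 454.  -307.9]
3 [406.3 197.7] [ 423.5 -213.3]
1 [410. 198.] [ 422.5 -222.6]
2 [438.  201.5] [ 412.8 -293.9]
2 [441.  201.5] [ 412.8 -301.6]
2 [404.5 214. ] [ 381.4 -207.6]
2 [408.  214.5] [ 380.  -216.5]
2 [436.  217.5] [ 371.8 -287.7]
2 [439.5 218. ] [ 370.4 -296.5]
[ 246.22147707 -470.96831812  133.90870062]
case@45 c 409.2 276.7 size [142.6 150.6] ang 0.3 px [187 177] [245 232]
case@0 c 412.1 288.9 size [148.9 157.3] ang 0.3 px [187 177] [245 232]
```

Request:
apply_moves(targets=[[8,5,0,0,0,0,0.4],[20,12.5,0,0,0,0,0.4],[28,17.3,0,0,0,0,0.4],[28,17.3,5,0,0,0,0.4],[28,17.3,10,0,0,0,0.4],[28,17.3,10,0,0,0,0.4],[28,17.3,10,0,0,0,0.4],[28,17.3,10,0,0,0,0.4],[24,14.9,5,0,0,0,0.4],[12.6,8,0,0,0,0,0.4],[0,0,0,0,0,0,0.4],[0,0,0,0,0,0,0.4]], force=60)

```text
time: 32.38
tool_pos: [417.8, -258.6, 83.9]
tcp_rot: [-180.0, 0.0, 82.9]
ft_force: [-0.1, -0.2, 0.3]
finger_gap: 51.3
grip_force: 0.0
```

```bash
python3 - <<'E'
from h import *
s=sensors.sense();p=s["tool_pos"];y=np.radians(s["tcp_rot"][2]);print(p,s["tcp_rot"])
ex=np.array([np.cos(y),np.sin(y)]);ey=np.array([np.sin(y),-np.cos(y)])
c=optics.get_calibration("wrist");im=optics.snapshot("wrist")[:,:,::-1];cv2.imwrite("pics/w10.png",im)
h=cv2.cvtColor(im,cv2.COLOR_BGR2HSV);m=cv2.inRange(h,(8,110,70),(28,255,255))
n,_,st,ce=cv2.connectedComponentsWithStats(m)
for a,q in zip(st[1:,4],ce[1:]):
    if a>8: d=ray(c,*q,27)-p[:2];print(a,q.round(1),round(d@ex,1),round(d@ey,1))
E
```

```text
[ 417.79943128 -258.57209753   83.93075448] [-1.79996614e+02  2.41146413e-02  8.28868375e+01]
37 [252.8 149.2] 46.6 -39.7
36 [318.  149.5] 46.4 1.9
39 [383.3 149.8] 46.1 43.5
37 [253.8 163.2] 37.6 -39.6
36 [318.  163.5] 37.4 1.9
40 [382.4 163.8] 37.2 43.5
36 [317.5 263. ] -34.1 1.5
31 [317.6 273.7] -42.7 1.6
```

Request:
apply_moves(targets=[[1.5,1.8,8,0,0,0,0.4],[0,0,14,0,0,0,0.4],[0,0,15,0,0,0,0.4],[0,0,13,0,0,0,0.4],[0,0,8,0,0,0,0.4],[0,0,4,0,0,0,0.4],[0,0,0,0,0,0,0.4],[0,0,0,0,0,0,0.7],[0,0,0,0,0,0,0.85],[0,0,0,0,0,0,1],[0,0,0,0,0,0,1],[0,0,0,0,0,0,1],[0,0,0,0,0,0,1],[0,0,0,0,0,0,1]], force=60)

```text
time: 34.17
tool_pos: [420.5, -257.1, 22.4]
tcp_rot: [179.9, 0.0, 82.9]
ft_force: [-0.7, 0.9, 5.8]
finger_gap: 10.8
grip_force: 59.5
```

Request:
apply_moves(targets=[[0,0,-3,0,0,0,1],[0,0,-7,0,0,0,1],[0,0,-14,0,0,0,1],[0,0,-20,0,0,0,1],[0,0,-20,0,0,0,1],[0,0,-20,0,0,0,1],[0,0,-10,0,0,-0.04,1],[0,0,-4,0,0,-0.044,1],[0,0,0,0,0,-0.04,1],[0,0,0,0,0,0,1]])

```text
time: 35.42
tool_pos: [420.2, -256.8, 120.7]
tcp_rot: [180.0, 0.0, 90.0]
ft_force: [0.3, 0.2, -2.1]
finger_gap: 10.9
grip_force: 58.5
```

```bash
python3 - <<'E'
from h import *
s=sensors.sense();print(s["tool_pos"],s["tcp_rot"],s["ft_force"],s["wrist_torque"])
im=cv2.imread("pics/t9.png");c=optics.get_calibration("top")
m=cv2.GaussianBlur(im,(3,3),0).max(2)<90
L=[];T=[];R=[];B=[]
for v in range(185,227):
    k=np.flatnonzero(m[v,180:255])+180;L.append(ray(c,k.min()-.5,v,45));R.append(ray(c,k.max()+.5,v,0))
for u in range(195,238):
    k=np.flatnonzero(m[170:245,u])+170;T.append(ray(c,u,k.min()-.5,45));B.append(ray(c,u,k.max()+.5,0))
for n,a,i in (("L",L,0),("R",R,0),("T",T,1),("B",B,1)):
    a=np.array(a);q=np.polyfit(a[:,i],a[:,1-i],1);print(n,np.degrees(np.arctan(q[0])).round(2),np.median(a[:,1-i]).round(1))
E
```

```text
[ 420.2403807  -256.83957338  120.69140597] [1.79958106e+02 3.10168684e-02 8.99892204e+01] [ 0.31498044  0.16056641 -2.1230602 ] [ 0.0476012   0.01108292 -0.06090199]
L 0.92 352.5
R 0.3 208.9
T -0.99 481.6
B -1.59 336.6
```

Request:
apply_moves(targets=[[10,-0.7,0,0,0,0,1],[25,-0.7,0,0,0,0,1],[40,-0.7,0,0,0,0,1],[40,-0.7,0,0,0,0,1],[40,-0.7,0,0,0,0,1],[40,-0.7,0,0,0,0,1],[40,-0.7,0,0,0,0,1],[40,-0.7,0,0,0,0,1],[40,-0.7,0,0,0,0,1],[40,-0.7,0,0,0,0,1],[40,-0.7,0,0,0,0,1],[40,-0.7,0,0,0,0,1],[40,-0.7,0,0,0,0,1],[30,-0.7,0,0,0,0,1],[20,-0.7,0,0,0,0,1],[10,-0.7,0,0,0,0,1],[2.5,0,0,0,0,-0.017,1],[0,0,0,0,0,0,1],[0,0,0,0,0,0,1]])

```text
time: 37.8
tool_pos: [409.0, 280.1, 119.8]
tcp_rot: [-180.0, 0.0, 90.9]
ft_force: [-0.6, -0.9, -1.5]
finger_gap: 10.9
grip_force: 58.5
```

```bash
python3 - <<'E'
from h import *
s=sensors.sense();p=s["tool_pos"];print(p,s["tcp_rot"],s["ft_force"])
c=optics.get_calibration("wrist");im=optics.snapshot("wrist")[:,:,::-1];cv2.imwrite("pics/w11.png",im)
g=cv2.GaussianBlur(im,(3,3),0).max(2).astype(int)
# outer rim: transitions bench(bright)->black along rows and columns
for v in (60,100,140,180):
    k=np.flatnonzero(g[v]<100);print(v,k.min(),k.max(),ray(c,k.min(),v,45).round(1),ray(c,k.max(),v,45).round(1))
for u in (200,260,320,380,440):
    k=np.flatnonzero(g[:200,u]<100);print(u,k.min(),ray(c,u,k.min(),45).round(1))
E
```

```text
[408.95815962 280.14229683 119.80120738] [-1.79999127e+02  1.04871119e-02  9.09213390e+01] [-0.59916427 -0.88920792 -1.45537676]
60 544 575 [554.4 383.5] [574.3 383.8]Traceback (most recent call last):
  File "<stdin>", line 7, in <module>
    return umr_minimum(a, axis, None, out, keepdims, initial, where)
ValueError: zero-size array to reduction operation minimum which has no identity
```

```bash
python3 - <<'E'
from h import *
c=optics.get_calibration("wrist");im=cv2.imread("pics/w11.png")
g=cv2.GaussianBlur(im,(3,3),0).max(2).astype(int)
for u in (220,250,280,360,400,430):
    k=np.flatnonzero(g[80:,u]<100)+80;print("col",u,k[0],ray(c,u,k[0],45).round(1),g[k[0]-4:k[0]+60:5,u])
for v in range(120,260,20):
    k=np.flatnonzero(g[v,100:540]<100)+100
    if len(k):print(v,k[0],k[-1],ray(c,k[0],v,45).round(1),ray(c,k[-1],v,45).round(1))
E
```

```text
col 220 106 [344.3 351.9] [138  44  16  17  16  17  17  18  19  39  43  43  42]
col 250 106 [364.3 352.2] [135  42  19  21  21  21  20  20  20  35  42  42  42]
col 280 106 [384.4 352.5] [235  53  40  55  55  21  21  20  20  49  82  45  42]
col 360 106 [437.8 353.4] [222  52  48  69  69  26  21  20  20  48  85  83  84]
col 400 107 [464.6 353.1] [223  45  21  19  20  20  20  20  19  66  85  84  84]
col 430 293 [501.6 210.9] [238  42  25  25  25  24  28  26  27 194 232 111  25]
120 214 423 [339.6 342.8] [480.9 345. ]
140 216 421 [339.9 329.4] [481.1 331.6]
160 206 428 [331.8 315.4] [487.5 317.8]
180 208 537 [331.9 301. ] [567.1 304.7]
200 210 539 [332.1 286.1] [571.8 289.8]
220 213 539 [333.1 270.6] [575.2 274.3]
240 214 420 [332.5 254.4] [488.6 256.8]
```

Request:
apply_moves(targets=[[0,0,6,0,0,0,1],[0,0,12,0,0,0,1],[0,0,15,0,0,0,1],[0,0,15,0,0,0,1],[0,0,12,0,0,0,1],[0,0,10,0,0,0,1],[0,0,9,0,0,0,1],[0,0,7,0,0,0,1],[0,0,4,0,0,0,1],[0,0,2,0,0,0,1],[0,0,0,0,0,0,1],[0,0,0,0,0,0,1]])

```text
time: 39.35
tool_pos: [409.1, 280.9, 28.1]
tcp_rot: [180.0, -0.0, 91.0]
ft_force: [0.1, 0.1, -2.0]
finger_gap: 11.1
grip_force: 58.5
```

Request:
apply_moves(targets=[[0,0,1.5,0,0,0,1],[0,0,1,0,0,0,1],[0,0,1,0,0,0,1],[0,0,0.5,0,0,0,1],[0,0,0,0,0,0,1]])

```text
time: 39.98
tool_pos: [408.8, 280.7, 23.7]
tcp_rot: [-180.0, 0.0, 91.0]
ft_force: [-0.1, -0.2, -1.7]
finger_gap: 11.0
grip_force: 58.5
```

Request:
apply_moves(targets=[[0,0,0.6,0,0,0,1],[0,0,0.6,0,0,0,1],[0,0,0.5,0,0,0,1],[0,0,0,0,0,0,1]])

```text
time: 40.48
tool_pos: [409.0, 280.8, 23.4]
tcp_rot: [-180.0, 0.0, 91.0]
ft_force: [-7.1, -4.6, 14.4]
finger_gap: 10.6
grip_force: 60.8
```

Request:
apply_moves(targets=[[0,0,-0.8,0,0,0,1],[0,0,0,0,0,0,0.9],[0,0,0,0,0,0,0.75],[0,0,0,0,0,0,0.6],[0,0,0,0,0,0,0.5],[0,0,0,0,0,0,0.5],[0,0,-6,0,0,0,0.5],[0,0,-15,0,0,0,0.5],[0,0,-25,0,0,0,0.5],[0,0,-30,0,0,0,0.5],[0,0,-35,0,0,0,0.5],[-10,0,-20,0,0,0,0.5],[-30,0,0,0,0,0,0.5],[-40,0,0,0,0,0,0.5],[-40,0,0,0,0,0,0.5],[-40,0,0,0,0,0,0.5],[-40,0,0,0,0,0,0.5],[-20,0,0,0,0,0,0.5],[0,0,0,0,0,0,0.5]])

```text
time: 42.85
tool_pos: [413.0, 59.8, 155.1]
tcp_rot: [179.9, 0.0, 90.8]
ft_force: [0.4, 0.4, 0.2]
finger_gap: 42.6
grip_force: 0.0
```

```bash
python3 - <<'E'
from h import *
s=sensors.sense();print(s["tool_pos"],s["ft_force"],s["time"])
t=optics.snapshot("top")[:,:,::-1];cv2.imwrite("pics/t12.png",t);c=optics.get_calibration("top")
h=cv2.cvtColor(t,cv2.COLOR_BGR2HSV);m=cv2.inRange(h,(8,90,60),(28,255,255))
m[:165]=0;m[245:]=0;m[:,:180]=0;m[:,255:]=0
n,_,st,ce=cv2.connectedComponentsWithStats(m)
for a,q in zip(st[1:,4],ce[1:]):print(a,q.round(1),ray(c,*q,28).round(1))
a=cv2.imread("pics/top0.png");d=cv2.absdiff(a,t).max(2)
for n,(x0,y0,x1,y1) in dict(jar=(203,120,230,150),handpiece=(165,85,188,142),cart=(414,127,430,142),driver=(455,130,518,147),purple=(126,208,173,256),orange=(174,272,225,324),rack=(238,65,342,100)).items():print(n,(d[y0:y1,x0:x1]>40).sum())
E
```

```text
[413.03946732  59.75672213 155.11785782] [0.42207514 0.4451162  0.18659111] 42.85
3 [199. 189.] [451.1 326.1]
3 [202.3 189.3] [450.1 317.2]
3 [199. 205.] [409.1 325.5]
3 [202.3 205.3] [408.1 316.7]
3 [199.3 221.3] [366.5 324. ]
4 [202.5 221.5] [366.  315.7]
jar 8
handpiece 0
cart 0
driver 0
purple 0
orange 168
rack 0
```

```bash
python3 - <<'E'
from h import *
a=cv2.imread("pics/scene0.png");t=optics.snapshot("scene")[:,:,::-1];b=cv2.imread("pics/top0.png");q=cv2.imread("pics/t12.png")
def cen(im,roi,lo,hi):
    x0,y0,x1,y1=roi;m=cv2.moments(cv2.inRange(cv2.cvtColor(im[y0:y1,x0:x1],cv2.COLOR_BGR2HSV),lo,hi),True);return m["m00"],m["m10"]/max(m["m00"],1),m["m01"]/max(m["m00"],1)
o=((5,150,80),(16,255,255))
print(cen(a,(285,138,330,165),*o),cen(t,(285,138,330,165),*o));print(cen(b,(170,268,230,328),*o),cen(q,(170,268,230,328),*o))
d=cv2.absdiff(b,q).max(2)[272:324,174:225]>40;ys,xs=np.nonzero(d);print(xs.min()+174,xs.max()+174,ys.min()+272,ys.max()+272)
r0=cv2.absdiff(b,q).max(2)[120:150,203:230]>40;print(np.argwhere(r0).tolist())
E
```

```text
(356.0, 21.297752808988765, 13.991573033707866) (242.0, 18.946280991735538, 14.975206611570249)
(1716.0, 28.71037296037296, 29.86888111888112) (1710.0, 28.646783625730993, 29.91578947368421)
221 224 272 323
[[26, 26], [27, 25], [27, 26], [28, 25], [28, 26], [29, 24], [29, 25], [29, 26]]
```

```bash
python3 -c "
from bench import r
print(r.hand_in())"
```

```text
the job is handed in; nothing more can be done
None
```

The job is handed in at about 43 s of the 72 s allowed: the tray is in the black case, centred to about 1 mm. The spatula lies flat and right side up on the bench off the mat, and no bystander or look-alike had moved in the final camera check.

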